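Set the push-and-turn thermostat without moving its timer ring

TASK

Switch on the food warmer: gently push the small inner thermostat knob down until you feel its stop, turn it clockwise while it is held down until its pointer is at the round dot on the panel, and let it spring fully back up there. Do not turn or lean on the wider timer ring around it, never force the control, leave the things standing around where they are, and let go at the end.

Things in the scene. Friction and masses are not known exactly. Their poses are not given: they have to be found in the camera images.
- warmer: Fixed steel food warmer. Origin on the table, straight under the control's vertical axis; z up. The control is on the flat top (90 mm high) of a pod reaching 100 mm either way in x and 75 mm either way in y from the axis. The main body with two lidded pots joins the pod's -y side (y -75 to -400 mm, x -155 to 155 mm, 144 mm high, lid knobs to 183 mm).
- timer_ring: The wider outer part of the control: a dark steel ring (timer), 64 mm diameter, 14 mm thick, knurled rim, its underside 92 mm and its top face 106 mm above the table. Origin at the centre of its underside. It turns very easily (about 0.012 N m) if touched and must stay as set.
- ring_mark (a point): Point on the ring's top face at its line mark, 28 mm from the axis; it moves when the ring is turned.
- spindle: Spring-loaded spindle carrying the inner knob; slides straight down as the knob is pressed. Origin on the axis, 106 mm above the table with the knob up. Spring: 3 N, plus 0.4 N per mm. Its catch is free to turn once 2 to 11 mm down (hidden, differs each time); 1.5 mm further it meets a firm buffer, about 16 N more per mm. Force on buffer or catch must stay under 15 N.
- knob_top (a point): Centre of the inner knob's top face, 136 mm above the table with the knob up; its y axis points along the light pointer line on the top. The knob is a black round ribbed cylinder, 28 mm diameter, standing 30 mm above the ring's top face. It sinks when pressed: fingers that grip it and go down with it need at least 14 mm of room above the ring.
- knob (a joint): Inner knob angle, rad, growing clockwise from above; 0 = off mark (short bar on the warmer's +y side), 1.25 = the dot. Starts within 0.2 of 0. Unpressed, the catch blocks it at about 0.45. Let go within 0.06 of 1.25 it springs fully up into a notch with 0.08 play each way; elsewhere past the catch it stays down and can be regripped and turned. Friction 0.04 N m; stops at -0.35, 1.65.
- set_mark (a point): The round dot, 7 mm diameter, raised 3 mm on the panel, 46 mm from the control's axis, where the pointer must end.
- shaker: Glass shaker with a steel cap, 52 mm diameter, 110 mm high, loose. Origin at the centre of its underside. Leave alone.
- card_reader: Black card reader, 160 x 75 x 32 mm, lying loose on the table. Origin at the centre of its underside. Leave alone.
- fork_cup: Steel cup, 72 mm diameter, 90 mm high, standing loose. Origin at the centre of its underside. Leave alone.

How it is judged:
By the outcome, as a careful person would: the job done as asked, in the order asked, and still so for the second after the job is handed in, with the robot touching nothing.
It also fails if it takes over 64 s, if anything falls off the work surface, if the arm or the gripper's body presses on something with over 40 N, if the wrist force passes 120 N, or if a joint passes its speed limit or range.

ROBOT

A 6-joint arm with a two-finger parallel gripper is mounted at the origin on the work surface. World frame = base frame: x ahead of the robot, y to its left, z up, the work surface at z = 0. Lengths are in m, angles in rad, forces in N, time in s.
With the tool pointing down it reaches from about 0.3 to 0.875 m from the base axis. Payload 6.4 kg.
Tool frame: the origin (TCP) lies between the finger pads; the fingertips stand 22 mm ahead of it and the grasp point (between the pads) lies 3 mm ahead of it; z points along the fingers, y is the line along which they close (so a half turn about z gives the same grasp; the last joint's range is limited). The gripper opens to 85 mm and grips with 20 to 120 N. Pads are 22 mm wide; open, the fingers measure 114 mm over their backs; the gripper's body (76 mm by 85 mm) begins 54 mm behind the grasp point. The pads swing forward as they close: fully open they stand 13 mm farther back than shut.
Start: joints at [1.075, 0.181, 1.607, -0, 1.354, -0.206], TCP at [0.164, 0.551, 0.253] pointing down, gripper open.
Joint ranges: [-2.99, 2.99], [-0.89, 2.07], [0.3, 2.58], [-1.14, 4.28], [0, 2.63], [-3.12, 3.12]. Speed limits (rad/s): [2.57, 2.57, 3.01, 3.14, 3.14, 3.14].

INTERFACE

Orientations are given as a unit quaternion [w, x, y, z].
In Python, from bench import ctrl, imaging, workorder gives the robot as it stands.
- The arm moves only by the shell command python3 -m pendant 'ROWS' [OPENING]. ROWS is JSON, a list of rows, each a list of 4 numbers: the shift along the tool's x, y, z in cm, then the turn about the tool's z in degrees. In form: [[dx, dy, dz, roll], ...]. A call has 1 to 12 rows; each row is the pose to reach, as a shift and turn from the pose commanded when the call began, along the tool's axes at that moment; what a row does not reach only later rows make up. A row lasts 1/12 s, in which the tool goes at most 41.7 mm and 7.16 degrees, less where a joint would pass 70% of its speed; a pose out of reach is approached as far as the arm can. A call with a gripper value outside its range is refused whole. OPENING is the opening, from 0 (shut) to 1 (fully open), set as the call begins (- or left out, the last holds). The fingers move at their own pace and stop on an object; the grip force is fixed at half the most. Time passes only in rows, so rows that repeat a pose let the fingers close. It gives the time, the measured TCP pose, the force, the opening and the grip force at its end, in the units of the state.
- ctrl.get_obs(): the state, without advancing time (a new reading comes with each control period).
- imaging.camera(name): name is "side" or "top"; returns the picture (400x640x3 uint8, red, green, blue); there is no depth.
- imaging.camera_info(name): a dict with "K" (3x3 intrinsics, pixels), "T" (4x4, takes a point from camera to world coordinates). Camera axes: x right, y up, looking along -z (the intrinsics and any distortion apply to the point x, -y, -z); pixel columns grow to the right and rows downward; lengths in m; the calibration is good to about 2 mm. A picture is of the moment at which its call begins. camera_info takes no time and is no camera call.
- workorder.hand_in(): hands the job in; it is judged then, once.
The state is a dict: "time_s": time; "q": joint angles; "dq": joint speeds; "joint_efforts": joint torques, N m; "eef_pos": TCP position; "eef_rot": TCP orientation; "wrist_force": force on the tool from outside, world axes, zero at the start; "torque": the same for the moment, N m; "opening": opening from 0.0 (shut) to 1.0 (fully open); "grasp_force": force on a finger pad.
Only numpy, scipy, OpenCV 4.12 (cv2) and the standard library are available. Lean on these libraries where they do the work, as an engineer would, in place of code of your own. Each camera call takes 0.05 s, during which the arm holds its last target. There are 200 camera calls.

## Working session

There is one attempt and no reset: what is moved stays moved. The work goes in short steps, Python scripts to look and compute and a shell command to move; the robot and the scene stay as the last step left them, time stands still between calls to the robot, and variables do not carry over. Pictures are saved under pics/ and viewed, at most 10 in all, crops included, and the job is handed in when it is done.

```bash
mkdir -p pics; python3 - <<'E'
from bench import ctrl, imaging
import cv2,numpy as np
o=ctrl.get_obs()
for k in("time_s","eef_pos","eef_rot","wrist_force","opening"):print(k,np.round(o[k],3))
for n in("top","side"):
    i=imaging.camera_info(n);print(n,np.round(i["K"],1).tolist(),np.round(i["T"],3).tolist(),[k for k in i])
    cv2.imwrite(f"pics/{n}0.png",imaging.camera(n)[:,:,::-1])
E
```

```text
time_s 0.0
eef_pos [0.164 0.551 0.252]
eef_rot [-0.     0.144  0.99  -0.001]
wrist_force [-0.13  -0.701 -0.062]
opening 0.998
top [[451.8, 0.0, 321.8], [0.0, 451.8, 207.2], [0.0, 0.0, 1.0]] [[0.023, 0.986, -0.164, 0.433], [-1.0, 0.024, 0.004, 0.181], [0.008, 0.164, 0.986, 1.037], [0.0, 0.0, 0.0, 1.0]] ['K', 'T']
side [[388.7, 0.0, 320.8], [0.0, 388.7, 201.5], [0.0, 0.0, 1.0]] [[-0.766, 0.401, -0.503, 0.232], [-0.643, -0.465, 0.609, 0.576], [0.01, 0.79, 0.613, 0.508], [0.0, 0.0, 0.0, 1.0]] ['K', 'T']
```

View pics/top0.png

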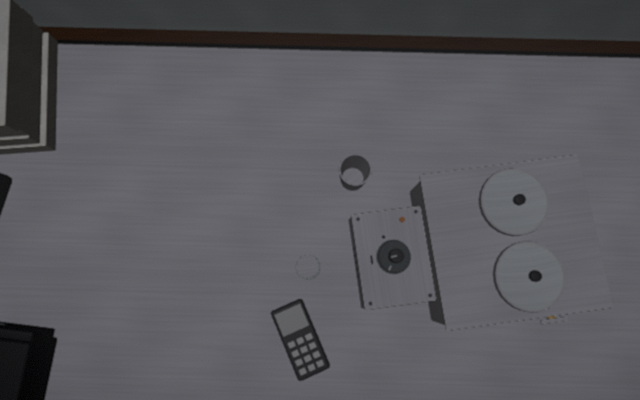

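View pics/side0.png

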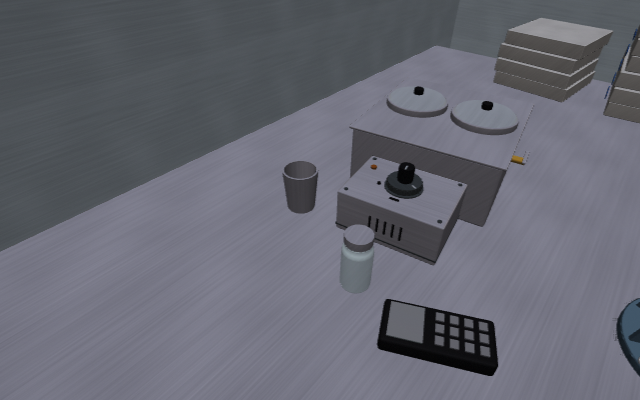

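The top view shows the control at about (394,256), the off bar at (372,259), the dot at (383,237), the cup at (355,172), the shaker at (307,266) and the card reader at (300,340). The side view shows the knob at about (406,170). Next I'll measure the control and enlarge it.

```bash
cat > h.py <<'E'
import cv2,numpy as np
from bench import ctrl, imaging
def ray(n,p):
    i=imaging.camera_info(n);K=np.array(i["K"]);T=np.array(i["T"])
    d=np.linalg.inv(K)@[p[0],p[1],1];d=T[:3,:3]@(d*[1,-1,-1]);return T[:3,3],d
def onz(n,p,z):
    o,d=ray(n,p);return o+d*(z-o[2])/d[2]
def proj(n,P):
    i=imaging.camera_info(n);K=np.array(i["K"]);T=np.linalg.inv(np.array(i["T"]))
    c=(T[:3,:3]@P+T[:3,3])*[1,-1,-1];q=K@c;return q[:2]/q[2]
def shot(n): return imaging.camera(n)[:,:,::-1].copy()
def crop(im,x0,y0,w,h,s): return cv2.convertScaleAbs(cv2.resize(im[y0:y0+h,x0:x0+w],None,fx=s,fy=s,interpolation=cv2.INTER_CUBIC),alpha=1.8)
E
python3 - <<'E'
from h import *
t=cv2.imread("pics/top0.png");s=cv2.imread("pics/side0.png")
c=np.vstack([crop(t,355,215,80,75,8)[:,:640]])
cv2.imwrite("pics/ct.png",c)
cv2.imwrite("pics/cs.png",crop(s,360,145,100,75,8))
print("ctrl",onz("top",(394,256),.106),"dot",onz("top",(383,237),.093),"bar",onz("top",(372,259),.09))
print("cup",onz("top",(355,163),.09),"shaker",onz("top",(307,266),.11))
E
```

```text
ctrl [0.48958282 0.02618505 0.106     ] dot [0.52952609 0.04696935 0.093     ] bar [0.48326603 0.06949086 0.09      ]
cup [0.68875926 0.10715054 0.09      ] shaker [0.46497599 0.20410042 0.11      ]
```

View pics/ct.png

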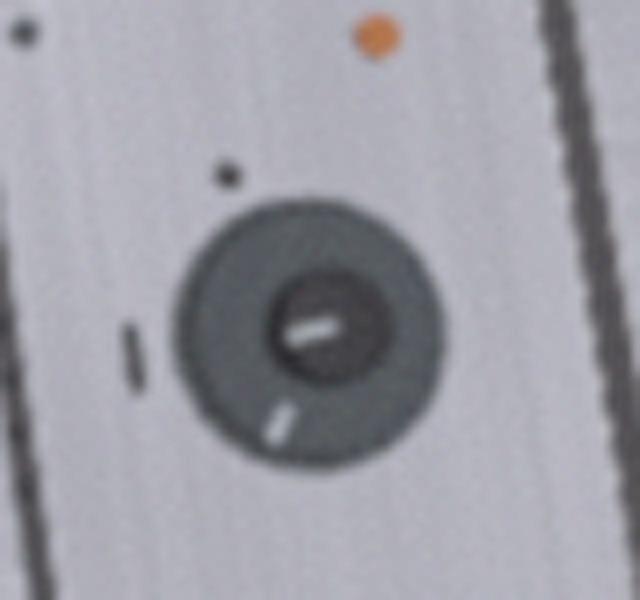

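View pics/cs.png

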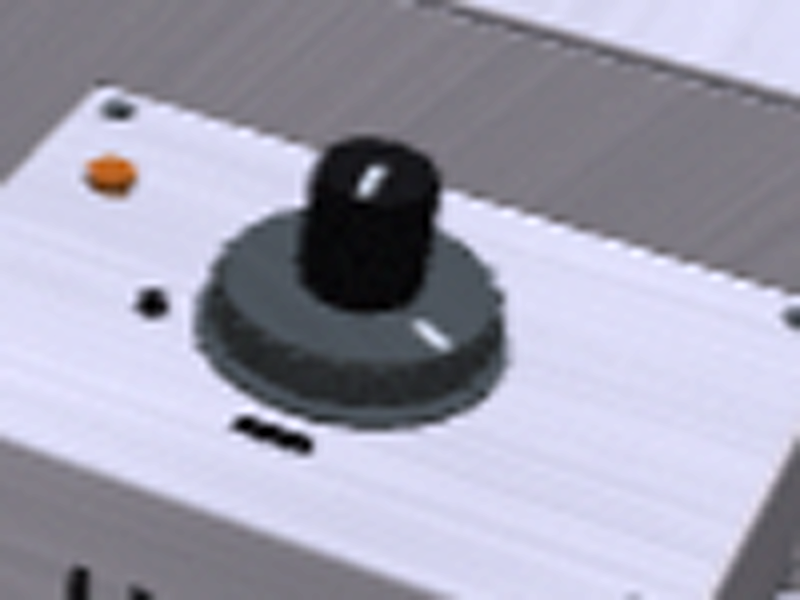

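Crop `ct.png` shows the pointer line from (338,325) to (288,338), the dot at (228,175), the bar at (135,358) and the knob top centre at (330,326). Crop `cs.png` shows the knob top centre at (375,172). I'll refine these to subpixel with masks.

```bash
cat >> h.py <<'E'
def blobs(im,roi,f):
    x0,y0,w,h=roi;g=cv2.cvtColor(im[y0:y0+h,x0:x0+w],cv2.COLOR_BGR2GRAY).astype(float)
    g=cv2.resize(g,None,fx=8,fy=8,interpolation=cv2.INTER_CUBIC);m=f(g).astype(np.uint8)
    n,l,s,c=cv2.connectedComponentsWithStats(m);out=[]
    for k in range(1,n):
        if s[k,4]<100: continue
        p=np.argwhere(l==k)[:,::-1];p=(p+.5)/8-.5+[x0,y0]
        e=cv2.PCACompute2(p.astype(np.float32),None);v=e[1][0]*np.sqrt(e[2][0,0])*1.73
        out.append((p.mean(0),v,s[k,4]))
    return out
E
python3 - <<'E'
from h import *
t=cv2.imread("pics/top0.png");s=cv2.imread("pics/side0.png")
def show(n,im,roi,f,z):
    for c,v,a in blobs(im,roi,f):
        A,B=onz(n,c+v,z),onz(n,c-v,z);d=A-B
        print(n,c.round(2),a,onz(n,c,z).round(4)[:2],"len",np.hypot(*d[:2]).round(4),"ang",np.degrees(np.arctan2(d[1],d[0])).round(1))
g=cv2.cvtColor(t,6);print(g[256,392:400],g[237,380:386],g[258,368:374])
print("dot/bar");show("top",t,(366,230,9,35),lambda g:g<72,.09);show("top",t,(378,232,10,10),lambda g:g<72,.093)
print("side dot");show("side",s,(373,177,12,12),lambda g:g<55,.093);show("side",s,(385,194,17,10),lambda g:g<55,.09)
print("pointer");show("top",t,(388,250,12,12),lambda g:g>65,.136);show("side",s,(401,160,12,12),lambda g:g>60,.136)
print("ringmark");show("top",t,(386,263,8,9),lambda g:g>80,.106)
# ring centre / knob top centre
print("ring",onz("top",(393.5,256.2),.104),"knobtop",onz("top",(395.9,255.4),.136),"side",onz("side",(406.4,166.1),.136))
for z,roi in((.136,(386,246,20,18)),): show("top",t,roi,lambda g:g<44,z)
print("screws");show("top",t,(350,205,85,105),lambda g:g<72,.09)
E
```

```text
[85 91 90 88 73 52 40 37] [99 85 62 42 56 86] [99 97 74 53 72 94]
dot/bar
top [371.24 259.41] 972 [0.4824 0.0711] len 0.0155 ang -171.5
top [383.05 236.5 ] 479 [0.5306 0.0469] len 0.0058 ang -128.4
top [386.56 240.94] 149 [0.5214 0.0395] len 0.0045 ang -72.2
side dot
side [378.6 182.5] 588 [0.5279 0.0495] len 0.0064 ang 172.7
side [397.48 195.03] 1752 [0.4825 0.0564] len 0.0165 ang -156.9
side [393.76 198.87] 1244 [0.4816 0.0707] len 0.0172 ang -170.2
pointer
top [393.54 255.88] 840 [0.488  0.0321] len 0.0114 ang -73.8
side [406.93 160.73] 1786 [0.4963 0.0125] len 0.0233 ang -144.2
side [405.86 167.09] 502 [0.4869 0.0325] len 0.0124 ang 101.2
ringmark
top [389.48 267.55] 431 [0.4658 0.0355] len 0.008 ang 154.1
ring [0.48927138 0.02688456 0.104     ] knobtop [0.48902244 0.02738032 0.136     ] side [0.48782071 0.0289729  0.136     ]
top [395.77 255.52] 11380 [0.4888 0.0276] len 0.0305 ang -84.7
screws
top [427.88 240.15] 20572 [ 0.5254 -0.0479] len 0.1641 ang -170.7
top [415.35 211.16] 487 [ 0.5865 -0.0222] len 0.0061 ang 140.7
top [357.56 218.65] 459 [0.5675 0.1004] len 0.0056 ang -78.7
top [356.26 264.26] 17866 [0.4716 0.1022] len 0.1819 ang -171.2
top [400.39 219.13] 175 [0.5686 0.0097] len 0.0038 ang -54.4
top [383.05 236.5 ] 479 [0.5309 0.0464] len 0.0058 ang -128.4
top [393.17 256.28] 57189 [0.4899 0.0253] len 0.0621 ang -128.5
top [371.25 259.41] 974 [0.4824 0.0711] len 0.0156 ang -171.5
top [429.67 294.91] 570 [ 0.4124 -0.0498] len 0.0063 ang -67.5
top [431.46 304.88] 3486 [ 0.3923 -0.0531] len 0.0177 ang -174.7
top [370.01 303.04] 564 [0.3932 0.0732] len 0.0063 ang -167.6
```

```bash
cat >> h.py <<'E'
from scipy.spatial.transform import Rotation as R
def to(P):
    o=ctrl.get_obs();w=o["eef_rot"];r=R.from_quat([*w[1:],w[0]])
    print("t",round(o["time_s"],2),"pos",np.round(o["eef_pos"],4),"q6",round(o["q"][5],2),"shift cm",np.round(100*r.inv().apply(np.array(P)-o["eef_pos"]),2),"toolz",r.as_matrix()[:,2].round(4),"F",np.round(o["wrist_force"],2),"M",np.round(o["torque"],3),"open",round(o["opening"],3),"grasp",round(o["grasp_force"],1))
E
python3 -c "
from h import *
to((.489,.0275,.20))"
```

```text
t 0.1 pos [0.1641 0.5506 0.2525] q6 -0.21 shift cm [-46.09 -40.84   5.3 ] toolz [-7.0e-04 -1.3e-03 -1.0e+00] F [0.41 0.12 0.08] M [-0.022 -0.01   0.038] open 0.997 grasp 0.0
```

```bash
python3 -m pendant '[[-2,-1.8,0,0],[-5,-4.4,0,0],[-8,-7,0,0],[-11,-9.6,0,0],[-14,-12.3,0,0],[-17,-15,0,0],[-20,-17.7,0,0],[-23,-20.4,0,0],[-26,-23,0,0],[-29,-25.7,0,0],[-31,-27.5,0,0],[-32,-28.4,0,0]]' 0.6; python3 -c "
from h import *
to((.489,.0275,.20))"
```

```text
time_s: 1.1
eef_pos: [0.3911, 0.1846, 0.2532]
eef_rot: [0.0, 0.146, 0.989, -0.0]
wrist_force: [0.6, -0.2, -0.1]
opening: 0.602
grasp_force: 0.0
t 1.1 pos [0.3911 0.1846 0.2532] q6 -1.11 shift cm [-13.9  -12.21   5.34] toolz [ 3.e-04 -8.e-04 -1.e+00] F [ 0.6  -0.24 -0.1 ] M [0.032 0.009 0.012] open 0.602 grasp 0.0
```

```bash
python3 -m pendant '[[-2,-1.8,0,0],[-5,-4.4,0,0],[-8,-7,0,0],[-11,-9.6,1,0],[-13,-11.4,2,0],[-14,-12.2,3.5,0],[-14.1,-12.4,5.3,0],[-14.1,-12.4,5.3,0],[-14.1,-12.4,5.3,0]]'; python3 -c "
from h import *
to((.489,.0275,.143))
t=shot('top');s=shot('side')
print(proj('top',np.array([.489,.0275,.178])),proj('side',np.array([.489,.0275,.178])))
a=crop(s,340,90,130,120,5);b=crop(t,360,215,80,75,5)[:375]
cv2.imwrite('pics/s1.png',a[:, :])"
```

```text
time_s: 1.85
eef_pos: [0.4884, 0.0284, 0.1992]
eef_rot: [-0.002, 0.145, 0.989, 0.0]
wrist_force: [0.5, 1.0, -0.3]
opening: 0.598
grasp_force: 0.0
t 1.85 pos [0.4884 0.0284 0.1992] q6 -1.47 shift cm [-0.1  -0.07  5.62] toolz [-3.4e-03  8.0e-04 -1.0e+00] F [ 0.52  1.03 -0.29] M [ 0.034 -0.025  0.022] open 0.598 grasp 0.0
[399.59757822 254.10593113] [409.80059242 144.76967321]
```

View pics/s1.png

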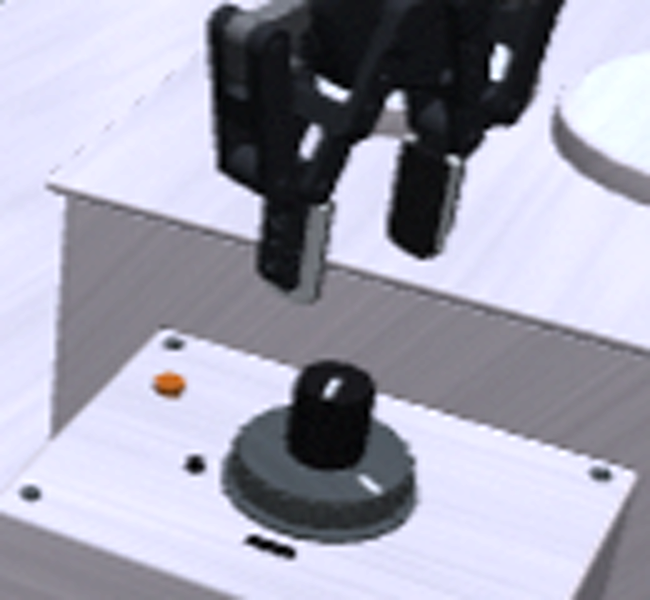

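The side view shows the fingers straddling the knob, with tips at about (398,150) and (425,142). Their midpoint is within about 2 mm of the prediction and the knob is clear. Next I go down and close.

```bash
python3 -m pendant '[[-0.1,-0.07,1.5,0],[-0.1,-0.07,3,0],[-0.1,-0.07,4.2,0],[-0.1,-0.07,5.2,0],[-0.1,-0.07,5.7,0],[-0.1,-0.07,5.7,0],[-0.1,-0.07,5.7,0],[-0.1,-0.07,5.7,0]]'; python3 -c "
from h import *
to((.489,.0275,.142))"
python3 -m pendant '[[0,0,0,0],[0,0,0,0],[0,0,0,0],[0,0,0,0],[0,0,0,0],[0,0,0,0]]' 0.38;python3 -c "
from h import *
to((.489,.0275,.142));s=shot('side');cv2.imwrite('pics/s2.png',crop(s,360,100,120,110,5))"
```

```text
time_s: 2.62
eef_pos: [0.4909, 0.0274, 0.1442]
eef_rot: [0.001, 0.144, 0.99, -0.0]
wrist_force: [0.1, -0.5, 0.2]
opening: 0.593
grasp_force: 0.0
t 2.62 pos [0.4909 0.0274 0.1442] q6 -1.47 shift cm [ 0.19 -0.04  0.22] toolz [ 1.6e-03 -3.0e-04 -1.0e+00] F [ 0.06 -0.49  0.17] M [ 0.046  0.036 -0.017] open 0.593 grasp 0.0
time_s: 3.12
eef_pos: [0.4903, 0.0273, 0.1433]
eef_rot: [0.0, 0.144, 0.99, 0.0]
wrist_force: [-0.1, 0.2, 0.0]
opening: 0.379
grasp_force: 0.0
t 3.12 pos [0.4903 0.0273 0.1433] q6 -1.47 shift cm [ 0.13 -0.02  0.13] toolz [ 0.  0. -1.] F [-0.08  0.19  0.05] M [-0.005 -0.021  0.017] open 0.379 grasp 0.0
```

View pics/s2.png

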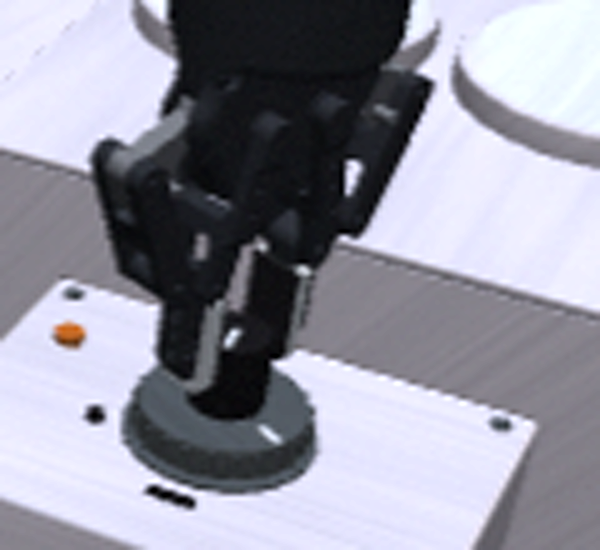

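The side view shows the knob between the pads. The near pad's lower edge runs from (190,390) to (215,375), clear above the ring. I'll check the tip height from that edge and then grip.

```bash
python3 -c "
from h import *
for z in(.115,.12,.125,.13):
  a=np.array([.4903+.016*.285,.0273+.016*.96,z]);u=np.array([-.958,.285,0])*.011
  print(z,[((proj('side',q)-[360,100])*5).round() for q in(a-u,a+u)])"
python3 -m pendant '[[0,0,0,0],[0,0,0,0],[0,0,0,0],[0,0,0,0],[0,0,0,0],[0,0,0,0]]' 0;python3 -c "
from h import *
to((.489,.0275,.142))"
```

```text
0.115 [array([166., 374.]), array([208., 403.])]
0.12 [array([168., 363.]), array([210., 392.])]
0.125 [array([170., 351.]), array([212., 380.])]
0.13 [array([172., 339.]), array([214., 368.])]
time_s: 3.67
eef_pos: [0.4898, 0.0258, 0.1434]
eef_rot: [-0.0, 0.144, 0.99, -0.001]
wrist_force: [-3.4, -7.4, 1.7]
opening: 0.299
grasp_force: 58.7
t 3.67 pos [0.4898 0.0258 0.1434] q6 -1.47 shift cm [0.13 0.14 0.14] toolz [-0.0013 -0.0028 -1.    ] F [-3.38 -7.44  1.69] M [-1.012  0.527 -0.006] open 0.299 grasp 58.7
```

```bash
python3 -m pendant '[[0,-0.08,0,0],[0,-0.15,0,0],[0,-0.15,0,0],[0,-0.15,0,0]]';python3 -c "
from h import *
to((.489,.0275,.142))"; python3 -m pendant '[[0,0,0.03,0],[0,0,0.06,0],[0,0,0.1,0],[0,0,0.1,0]]';python3 -c "
from h import *
to((.489,.0275,.142))"
```

```text
time_s: 4.0
eef_pos: [0.4898, 0.0257, 0.1434]
eef_rot: [-0.0, 0.144, 0.99, -0.0]
wrist_force: [-2.6, -3.3, 2.1]
opening: 0.298
grasp_force: 58.9
t 4.0 pos [0.4898 0.0257 0.1434] q6 -1.47 shift cm [0.13 0.15 0.14] toolz [-1.e-04 -5.e-04 -1.e+00] F [-2.55 -3.26  2.11] M [-0.447  0.33   0.028] open 0.298 grasp 58.9
time_s: 4.33
eef_pos: [0.4898, 0.0257, 0.1422]
eef_rot: [-0.0, 0.144, 0.99, -0.0]
wrist_force: [-2.2, -5.2, 3.6]
opening: 0.296
grasp_force: 58.9
t 4.33 pos [0.4898 0.0257 0.1422] q6 -1.47 shift cm [0.13 0.15 0.02] toolz [-2.e-04 -6.e-04 -1.e+00] F [-2.24 -5.21  3.56] M [-0.603  0.406 -0.006] open 0.296 grasp 58.9
```

```bash
for i in 1 ; do python3 -m pendant '[[0,-0.05,0.03,0],[0,-0.1,0.06,0],[0,-0.15,0.09,0],[0,-0.15,0.12,0],[0,-0.15,0.15,0],[0,-0.15,0.15,0]]' | sed -n '2p;4p'; done; python3 -m pendant '[[0,0,0.03,0],[0,0,0.06,0],[0,0,0.1,0],[0,0,0.1,0]]'| sed -n '2p;4p'
```

```text
eef_pos: [0.4897, 0.0253, 0.1409]
wrist_force: [-0.3, 6.6, 3.5]
eef_pos: [0.4897, 0.0253, 0.1399]
wrist_force: [0.5, 6.7, 3.8]
```

```bash
python3 -m pendant '[[0,0.04,0.03,0],[0,0.08,0.06,0],[0,0.08,0.1,0],[0,0.08,0.1,0]]' | sed -n '2p;4p';  python3 -m pendant '[[0,0,0.03,0],[0,0,0.06,0],[0,0,0.1,0],[0,0,0.1,0]]'| sed -n '2p;4p'
```

```text
eef_pos: [0.4897, 0.0254, 0.1388]
wrist_force: [-0.7, 4.0, 3.4]
eef_pos: [0.4897, 0.0254, 0.1378]
wrist_force: [-0.4, 4.9, 4.5]
```

```bash
python3 -m pendant '[[0,0.04,0.03,0],[0,0.05,0.06,0],[0,0.05,0.1,0],[0,0.05,0.1,0]]' | sed -n '2p;4p';  python3 -m pendant '[[0,0,0.03,0],[0,0,0.06,0],[0,0,0.1,0],[0,0,0.1,0]]'| sed -n '2p;4p'
```

```text
eef_pos: [0.4897, 0.0255, 0.1368]
wrist_force: [0.0, 2.9, 4.9]
eef_pos: [0.4897, 0.0255, 0.1358]
wrist_force: [-1.3, 3.2, 5.9]
```

```bash
python3 -m pendant '[[0,0.02,0.03,0],[0,0.03,0.05,0],[0,0.03,0.05,0]]' | sed -n '2p;4p';  python3 -m pendant '[[0,0,0.03,0],[0,0,0.05,0],[0,0,0.05,0]]'| sed -n '2p;4p'
```

```text
eef_pos: [0.4897, 0.0255, 0.1354]
wrist_force: [-1.5, 1.4, 6.8]
eef_pos: [0.4898, 0.0255, 0.1349]
wrist_force: [-1.7, 2.2, 6.0]
```

```bash
python3 -m pendant '[[0,0,0.03,0],[0,0,0.05,0],[0,0,0.05,0]]' | sed -n '2p;4p';  python3 -m pendant '[[0,0,0.03,0],[0,0,0.05,0],[0,0,0.05,0]]'| sed -n '2p;4p'
```

```text
eef_pos: [0.4898, 0.0255, 0.1344]
wrist_force: [-1.1, 1.6, 6.9]
eef_pos: [0.4898, 0.0255, 0.1339]
wrist_force: [-1.2, 1.8, 5.3]
```

```bash
python3 -m pendant '[[0,0,0.03,0],[0,0,0.05,0],[0,0,0.05,0]]' | sed -n '2p;4p';  python3 -m pendant '[[0,0,0.03,0],[0,0,0.05,0],[0,0,0.05,0]]'| sed -n '2p;4p'
```

```text
eef_pos: [0.4898, 0.0255, 0.1334]
wrist_force: [-2.3, 2.7, 6.7]
eef_pos: [0.4898, 0.0255, 0.133]
wrist_force: [-2.7, 2.1, 7.0]
```

```bash
python3 -m pendant '[[0,0,0.03,0],[0,0,0.04,0],[0,0,0.04,0]]' | sed -n '2p;4p';  python3 -m pendant '[[0,0,0.03,0],[0,0,0.04,0],[0,0,0.04,0]]'| sed -n '2p;4p'
```

```text
eef_pos: [0.4898, 0.0255, 0.1326]
wrist_force: [-1.5, 2.0, 6.9]
eef_pos: [0.4898, 0.0255, 0.1325]
wrist_force: [-3.5, 2.9, 10.1]
```

The buffer is reached at about 10.9 mm: travel stopped and the force jumped to 10 N. I'll ease off slightly and start turning.

```bash
cat >> h.py <<'E'
def yaw():
    w=ctrl.get_obs()["eef_rot"];m=R.from_quat([*w[1:],w[0]]).as_matrix();print("yaw",np.degrees(np.arctan2(m[1,1],m[0,1])).round(2))
E
python3 -m pendant '[[0,0,-0.03,0],[0,0,-0.03,0]]' | sed -n '2p;4p'; python3 -c "
from h import *
yaw()"; python3 -m pendant '[[0,0,0,1],[0,0,0,3],[0,0,0,5],[0,0,0,7],[0,0,0,9],[0,0,0,11],[0,0,0,13],[0,0,0,15],[0,0,0,15]]'; python3 -c "
from h import *
yaw();to((.4898,.0255,.133))"
```

```text
eef_pos: [0.4898, 0.0255, 0.1326]
wrist_force: [-2.5, 2.4, 7.1]
yaw 73.4
time_s: 9.42
eef_pos: [0.4898, 0.0255, 0.1326]
eef_rot: [0.0, 0.273, 0.962, -0.001]
wrist_force: [-1.0, 2.2, 7.3]
opening: 0.3
grasp_force: 59.4
yaw 58.29
t 9.42 pos [0.4898 0.0255 0.1326] q6 -1.21 shift cm [ 0.    0.   -0.04] toolz [-2.0e-04 -1.1e-03 -1.0e+00] F [-1.04  2.18  7.3 ] M [ 0.591  0.202 -0.029] open 0.3 grasp 59.4
```

```bash
python3 -m pendant '[[0,0,0,2],[0,0,0,4],[0,0,0,6],[0,0,0,8],[0,0,0,10],[0,0,0,12],[0,0,0,14],[0,0,0,16],[0,0,0,18],[0,0,0,20],[0,0,0,20]]' >/dev/null; python3 -c "
from h import *
yaw();to((.4898,.0255,.133))"
```

```text
yaw 38.3
t 10.33 pos [0.4898 0.0254 0.1325] q6 -0.86 shift cm [ 0.01  0.01 -0.05] toolz [-2.0e-04 -1.3e-03 -1.0e+00] F [-1.73  2.4   7.1 ] M [ 0.453  0.237 -0.097] open 0.298 grasp 59.4
```

```bash
python3 -m pendant '[[0,0,0,2],[0,0,0,4],[0,0,0,6],[0,0,0,6]]' >/dev/null; python3 -c "
from h import *
yaw();to((.4898,.0255,.133))"
```

```text
yaw 32.3
t 10.67 pos [0.4898 0.0254 0.1325] q6 -0.75 shift cm [ 0.01  0.01 -0.05] toolz [-2.0e-04 -1.3e-03 -1.0e+00] F [-2.11  1.37  7.1 ] M [ 0.408  0.161 -0.014] open 0.299 grasp 59.4
```

```bash
python3 -m pendant '[[0,0,0,2],[0,0,0,5],[0,0,0,8],[0,0,0,11],[0,0,0,14],[0,0,0,17],[0,0,0,20],[0,0,0,23],[0,0,0,26],[0,0,0,26]]' >/dev/null; python3 -c "
from h import *
yaw();to((.4898,.0255,.133))
t=shot('top');s=shot('side')
cv2.imwrite('pics/s3.png',crop(s,360,100,120,110,5))"
```

```text
yaw 6.25
t 11.5 pos [0.4898 0.0253 0.1326] q6 -0.3 shift cm [ 0.02  0.   -0.04] toolz [-2.0e-04 -1.6e-03 -1.0e+00] F [-1.98  1.02  6.5 ] M [ 0.259  0.18  -0.077] open 0.301 grasp 59.4
```

View pics/s3.png

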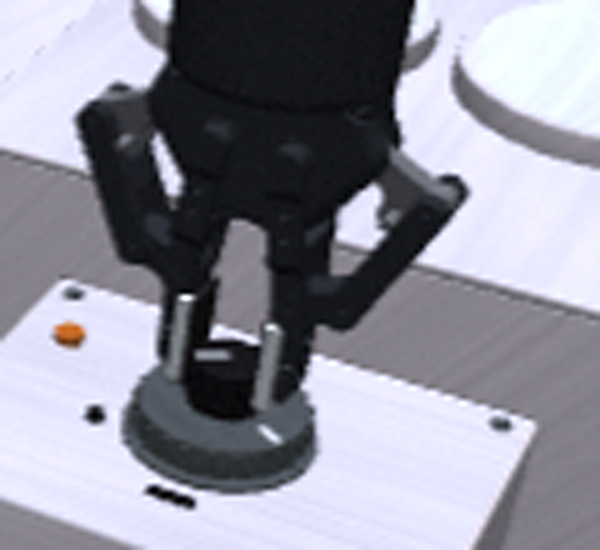

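The pointer is visible from the side, from about (195,356) to (230,354), and the ring mark hasn't moved. I'll measure the pointer angle on the pressed plane.

```bash
python3 -c "
from h import *
im=cv2.imread('pics/s3.png');c=im/1.8
g=cv2.cvtColor(im,6)[335:375,188:250].astype(float)
for th in(120,140,160):
  n,l,s,ce=cv2.connectedComponentsWithStats((g>th).astype(np.uint8))
  for k in range(1,n):
    if s[k,4]<60: continue
    p=np.argwhere(l==k)[:,::-1]+[188.,335.];p=(p+.5)/5-.5+[360,100]
    W=np.array([onz('side',q,.1251)[:2] for q in p]);e=cv2.PCACompute2(W.astype(np.float32),None)
    v=e[1][0];print(th,s[k],W.mean(0).round(4),np.sqrt(e[2].ravel())*3.46,np.degrees(np.arctan2(v[1],v[0])).round(1))
"
```

```text
120 [ 22   0  40  10 207] [0.4943 0.0163] [0.01532353 0.00419472] 35.6
120 [  9  17  31   6 176] [0.494  0.0311] [0.01059891 0.00380577] 41.4
140 [ 22   0  40   9 189] [0.4943 0.0162] [0.0152309  0.00385375] 35.7
140 [ 10  18  28   4 105] [0.4941 0.0312] [0.00950146 0.00247619] 40.9
160 [ 23   0  39   8 160] [0.4942 0.0158] [0.0150603  0.00349015] 35.6
```

```bash
python3 -m pendant '[[0,0,0,2],[0,0,0,4],[0,0,0,6],[0,0,0,8],[0,0,0,10],[0,0,0,11],[0,0,0,11],[0,0,0,11]]' >/dev/null; python3 -c "
from h import *
yaw();to((.4898,.0255,.133))
s=shot('side')
cv2.imwrite('pics/s4.png',crop(s,385,150,50,40,16))"
```

```text
yaw -4.59
t 12.27 pos [0.4898 0.0253 0.1325] q6 -0.11 shift cm [ 0.02  0.   -0.05] toolz [-3.0e-04 -1.6e-03 -1.0e+00] F [-2.5   1.28  7.35] M [ 0.208  0.278 -0.02 ] open 0.304 grasp 59.4
```

View pics/s4.png

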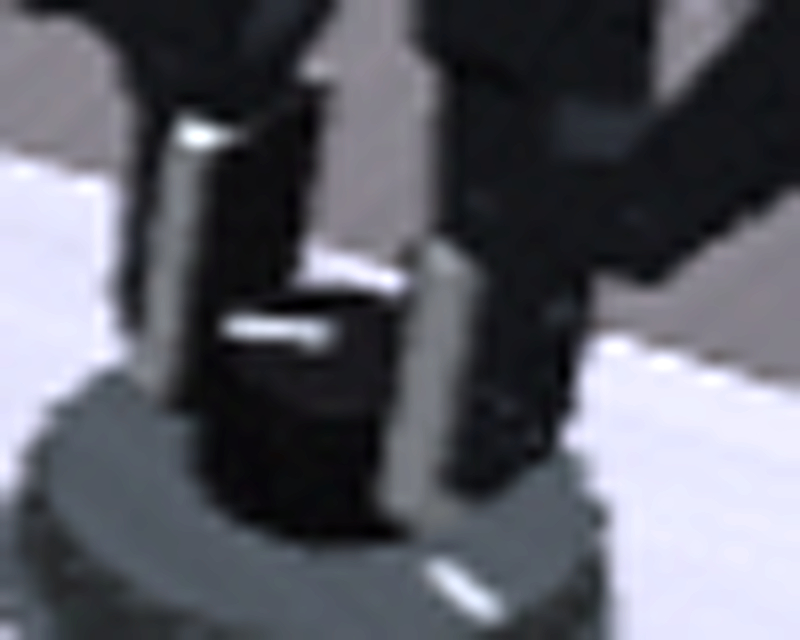

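The pointer now runs from (222,326) to (328,335), with clear room between the pads and the ring.

```bash
python3 -c "
from h import *
g=cv2.cvtColor(cv2.imread('pics/s4.png'),6)[305:360,215:345].astype(float)
for th in(80,110,140,180):
  n,l,s,ce=cv2.connectedComponentsWithStats((g>th).astype(np.uint8))
  for k in range(1,n):
    if s[k,4]<400: continue
    p=np.argwhere(l==k)[:,::-1]+[215.,305.];p=(p+.5)/16-.5+[385,150]
    W=np.array([onz('side',q,.1251)[:2] for q in p]);e=cv2.PCACompute2(W.astype(np.float32),None)
    v=e[1][0];print(th,s[k],W.mean(0).round(4),np.sqrt(e[2].ravel())*3.46,np.degrees(np.arctan2(v[1],v[0])).round(1))
a=[onz('side',np.array(q)/16-.5+[385,150],.1251) for q in((222,326),(328,335))];d=a[0]-a[1];print(np.degrees(np.arctan2(d[1],d[0])))
"
```

```text
80 [   7    8  113   37 2952] [0.4945 0.0299] [0.01194511 0.00570449] 33.2Traceback (most recent call last):
  File "<string>", line 9, in <module>
    W=np.array([onz('side',q,.1251)[:2] for q in p]);e=cv2.PCACompute2(W.astype(np.float32),None)
                ~~~^^^^^^^^^^^^^^^^
  File "h.py", line 7, in onz
    o,d=ray(n,p);return o+d*(z-o[2])/d[2]
        ~~~^^^^^
  File "h.py", line 4, in ray
    i=imaging.camera_info(n);K=np.array(i["K"]);T=np.array(i["T"])
ValueError: time passes only in moves, steps and waits
```

```bash
python3 -c "
from h import *
def ang(f,sc,off,box,z,ths):
  x0,y0,x1,y1=box;g=cv2.cvtColor(cv2.imread(f),6)[y0:y1,x0:x1].astype(float)
  for th in ths:
    n,l,s,ce=cv2.connectedComponentsWithStats((g>th).astype(np.uint8));k=1+np.argmax(s[1:,4])
    p=(np.argwhere(l==k)[:,::-1]+[x0+.5,y0+.5])/sc-.5+off
    e=cv2.PCACompute2(p.astype(np.float32),None);m=p.mean(0);v=e[1][0]*3
    d=onz('side',m+v,z)-onz('side',m-v,z);print(f,th,s[k,4],m.round(2),np.degrees(np.arctan2(d[1],d[0])).round(1)%180)
ang('pics/s4.png',16,[385,150],(215,305,345,360),.1251,(80,120,160))
ang('pics/s3.png',5,[360,100],(190,345,240,365),.1251,(100,140))
ang('pics/cs.png',8,[360,145],(345,155,405,210),.136,(80,120,160))
"
```

```text
pics/s4.png 80 2952 [402.01 170.11] 32.0
pics/s4.png 120 2057 [401.9  170.08] 33.30000000000001
pics/s4.png 160 1303 [401.77 170.05] 34.80000000000001
pics/s3.png 100 249 [401.97 170.51] 39.5
pics/s3.png 140 105 [401.83 170.51] 40.099999999999994
pics/cs.png 80 650 [405.9  167.11] 100.5
pics/cs.png 120 440 [405.85 167.08] 101.4
pics/cs.png 160 271 [405.81 167.04] 102.2
```

Averaged over the estimates, the pointer is at about 27°, and the dot is at about 27°. Release it in place.

```bash
python3 -m pendant '[[0,0,0,0],[0,0,0,0],[0,0,0,0],[0,0,0,0],[0,0,0,0],[0,0,0,0]]' 0.5; python3 -m pendant '[[0,0,-1,0],[0,0,-2.5,0],[0,0,-5,0],[0,0,-8,0],[0,0,-11,0],[0,0,-14,0],[-3,0,-15,0],[-6,0,-15,0],[-9,0,-15,0],[-12,0,-15,0],[-14,0,-15,0],[-14,0,-15,0]]';python3 -c "
from h import *
s=shot('side');t=shot('top');cv2.imwrite('pics/t5.png',t);cv2.imwrite('pics/s5.png',s)
a=crop(s,360,145,100,75,6);b=crop(t,355,215,80,75,6)[:,:]
a=a[:, 50:450];b=b[:, :400];cv2.imwrite('pics/b5.png',np.hstack([a,b]))"
```

```text
time_s: 12.82
eef_pos: [0.4897, 0.0259, 0.1321]
eef_rot: [-0.0, 0.735, 0.678, -0.0]
wrist_force: [-0.2, -1.0, 0.7]
opening: 0.499
grasp_force: 0.0
time_s: 13.82
eef_pos: [0.4783, -0.1169, 0.2832]
eef_rot: [0.001, 0.736, 0.677, -0.0]
wrist_force: [0.5, -0.6, 0.2]
opening: 0.5
grasp_force: 0.0
```

View pics/b5.png

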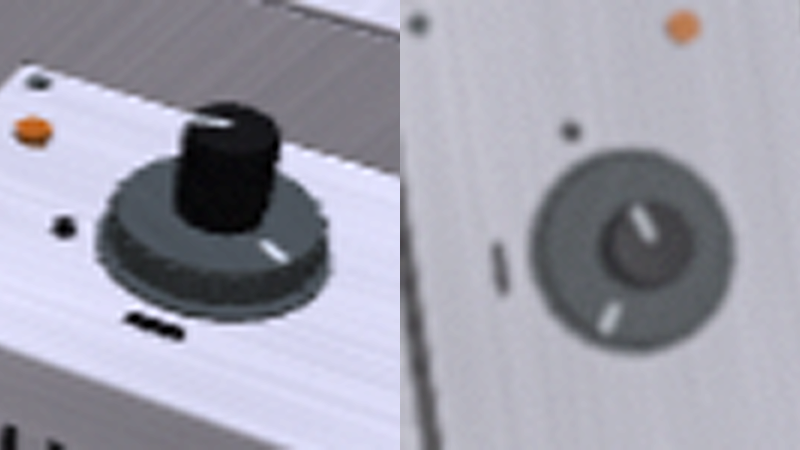

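The knob is fully up: its top edge is at row 103, the same as at the start. The pointer aims at the dot and the ring mark is unchanged at (609,318). The robot is clear, so I'll hand in.

```bash
python3 -c "
from bench import workorder
print(workorder.hand_in())"
```

```text
the job is handed in; nothing more can be done
None
```

The thermostat knob was pressed to its stop, turned clockwise to the dot and released there. It sprang fully back up, the timer ring stayed as set, the arm ended clear of everything, and the job was handed in at about 14 s.

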